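# Finish the crosswise drying stack of arm boards

### The job

The wiped arm boards dry in the wire rack in layers of two, each layer laid crosswise on the one below so that air reaches every face. First push the board that sticks out of the third layer back in, sliding it without lifting it, until it is home at the rear post and square with the rack; then lay one of the two spare boards beside it, in the empty left-hand place of that layer. Finally lay the other spare crosswise over the middle of both, with all boards flat, pads up and set down rather than dropped, and do not shift the layers beneath or the sanitiser, mug and tape.

Things in the scene. Friction and masses are not known exactly. Their poses are not given: they have to be found in the camera images.
- rack: fixed rack of 6 mm steel wire, 210 x 204, open at its front. Origin on the desk under the middle of the tower; x points to its rear, y to its left. Layers' undersides: 15, 33, 51, 69 above the desk. Layers 1 and 3 lie along x (boards centred at y -62, +62), 2 and 4 along y. Posts, 87 high: side ones at x -62 and +62, y -99 and +99; rear ones at x +96, y -62 and +62
- empty_place (a point): point in the rack: the middle of the empty left-hand place of layer 3, at the height of the underside (51) of a board lying there along the rack's x; such a board then has 6 of play to the side posts and 3 to the rear post
- top_place (a point): point in the rack: the middle of the tower's top, at the height of the underside (69) of a board lying crosswise (along the rack's y) on layer 3
- board_out: arm board: flat white plastic slat 180 long (its x), 56 wide (y), 18 thick, a grey pad between low rims along its long edges; origin at the centre of its underside, z up. It lies in the right-hand place of layer 3 (rack y about -62), sticking out of the rack's open front by 25 to 45; home, its centre is at rack x about 0 to +3
- board_1: arm board: flat white plastic slat 180 long (its x), 56 wide (y), 18 thick, a grey pad between low rims along its long edges; origin at the centre of its underside, z up. Layer 1, right
- board_2: arm board: flat white plastic slat 180 long (its x), 56 wide (y), 18 thick, a grey pad between low rims along its long edges; origin at the centre of its underside, z up. Layer 1, left
- board_3: arm board: flat white plastic slat 180 long (its x), 56 wide (y), 18 thick, a grey pad between low rims along its long edges; origin at the centre of its underside, z up. Layer 2, crosswise, front (rack x -62)
- board_4: arm board: flat white plastic slat 180 long (its x), 56 wide (y), 18 thick, a grey pad between low rims along its long edges; origin at the centre of its underside, z up. Layer 2, crosswise, rear (rack x +62)
- spare_1: arm board: flat white plastic slat 180 long (its x), 56 wide (y), 18 thick, a grey pad between low rims along its long edges; origin at the centre of its underside, z up. Spare, lying on the desk left of the rack
- spare_2: arm board: flat white plastic slat 180 long (its x), 56 wide (y), 18 thick, a grey pad between low rims along its long edges; origin at the centre of its underside, z up. Spare, lying on the desk right of the rack
- sanitiser: white pump bottle, 61x73x181, origin under its centre; a bystander
- mug: white mug, 79 across with its handle 114, 89 high, origin under its centre; a bystander
- tape_roll: roll of brown tape lying flat, 92 across, 48 high, origin under its centre; a bystander

How it is judged:
On the way, in this order (a step that is already met when the one before it is completed fails the run):
1. the board that stuck out is pushed home in the third layer (x of board_out in the frame of rack between -0.009 and 0.009 m and y of board_out in the frame of rack between -0.073 and -0.051 m and z of board_out in the frame of rack between 0.045 and 0.057 m and angle between board_out's own z axis and vertical below 0.1 rad and angle between the x axis of board_out and the x axis of rack, either way round below 0.12 rad), for 0.2 s.
2. a spare board lies released in the empty place beside it (((x of spare_1 in the frame of rack between -0.014 and 0.014 m and y of spare_1 in the frame of rack between 0.045 and 0.073 m and z of spare_1 in the frame of rack between 0.045 and 0.057 m and angle between spare_1's own z axis and vertical below 0.1 rad and angle between the x axis of spare_1 and the x axis of rack, either way round below 0.14 rad and contact force between spare_1 and the fingers below 0.1 N) or (x of spare_2 in the frame of rack between -0.014 and 0.014 m and y of spare_2 in the frame of rack between 0.045 and 0.073 m and z of spare_2 in the frame of rack between 0.045 and 0.057 m and angle between spare_2's own z axis and vertical below 0.1 rad and angle between the x axis of spare_2 and the x axis of rack, either way round below 0.14 rad and contact force between spare_2 and the fingers below 0.1 N))), for 0.2 s.
At the end, for the whole second after the job is handed in: Pushed board home (centre x within 9 mm of the rack's middle, 0.12 rad); a spare in the left place of layer 3 (x within 14 mm, y 45 to 73, 0.14 rad); the other crosswise on top (x within 25, y within 20 mm, 0.17 rad). All flat at their layer's height, at rest; lower boards moved under 15 mm (all of step 1 and ((x of spare_1 in the frame of rack between -0.014 and 0.014 m and y of spare_1 in the frame of rack between 0.045 and 0.073 m and z of spare_1 in the frame of rack between 0.045 and 0.057 m and angle between each of spare_1, spare_2's own z axis and vertical below 0.1 rad and angle between the x axis of spare_1 and the x axis of rack, either way round below 0.14 rad and x of spare_2 in the frame of rack between -0.025 and 0.025 m and y of spare_2 in the frame of rack between -0.02 and 0.02 m and z of spare_2 in the frame of rack between 0.063 and 0.075 m and angle between the x axis of spare_2 and the y axis of rack, either way round below 0.17 rad) or (x of spare_2 in the frame of rack between -0.014 and 0.014 m and y of spare_2 in the frame of rack between 0.045 and 0.073 m and z of spare_2 in the frame of rack between 0.045 and 0.057 m and angle between each of spare_2, spare_1's own z axis and vertical below 0.1 rad and angle between the x axis of spare_2 and the x axis of rack, either way round below 0.14 rad and x of spare_1 in the frame of rack between -0.025 and 0.025 m and y of spare_1 in the frame of rack between -0.02 and 0.02 m and z of spare_1 in the frame of rack between 0.063 and 0.075 m and angle between the x axis of spare_1 and the y axis of rack, either way round below 0.17 rad)) and distance of each of board_1, board_2, board_3, board_4 from where it was at the start of the episode below 0.015 m and linear speed of each of board_out, spare_1, spare_2 below 0.02 m/s and angular speed of each of board_out, spare_1, spare_2 below 0.15 rad/s); the robot touches nothing.
It fails at once if the board that sticks out is lifted more than 14 mm off its layer (height (world z) of board_out above 0.065 m).
It fails at once if a spare board is dropped (falls free of the robot faster than 0.5 m/s) ((contact force between spare_1 and the arm below 0.05 N and contact force between spare_1 and the fingers below 0.1 N and linear speed of spare_1 above 0.5 m/s) or (contact force between spare_2 and the arm below 0.05 N and contact force between spare_2 and the fingers below 0.1 N and linear speed of spare_2 above 0.5 m/s)).
It fails at once if the sanitiser, mug or tape roll is shifted more than 30 mm (distance of any of sanitiser, mug, tape_roll from where it was at the start of the episode above 0.03 m).
It also fails if it takes over 64 s, if anything falls off the work surface, if the arm or the gripper's body presses on something with over 40 N, if the wrist force passes 120 N, or if a joint passes its speed limit or range.

### The arm

A 6-joint arm with a two-finger parallel gripper is mounted at the origin on a cart in front of the work surface, level with it; the furniture and walls round the work are solid. World frame = base frame: x ahead of the robot, y to its left, z up, the work surface at z = 0. Lengths are in m, angles in rad, forces in N, time in s.
With the tool pointing down it reaches from about 0.425 to 0.95 m from the base axis. Payload 3.5 kg.
Tool frame: the origin (TCP) lies between the finger pads; the fingertips stand 19 mm ahead of it and the grasp point (between the pads) is the TCP; z points along the fingers, y is the line along which they close (so a half turn about z gives the same grasp; the last joint's range is limited). The gripper opens to 85 mm and grips with 20 to 120 N. Pads are 22 mm wide; open, the fingers measure 114 mm over their backs; the gripper's body (76 mm by 85 mm) begins 54 mm behind the grasp point. The pads swing forward as they close: fully open they stand 13 mm farther back than shut.
Start: joints at [-1.293, 0.286, 1.577, -0, 1.279, -0.15], TCP at [0.28, -0.614, 0.25] pointing down, gripper open.
Joint ranges: [-2.77, 2.77], [-0.9, 2.22], [0.21, 2.48], [-1.53, 4.67], [0.24, 2.81], [-2.84, 2.84]. Speed limits (rad/s): [2.79, 2.79, 3.14, 3.14, 3.14, 3.14].

### API

Orientations are given as a unit quaternion [x, y, z, w].
In Python, from plant import monitor, eyes, ctrl gives the robot as it stands.
- The arm moves only by the shell command python3 -m handwheel 'ROWS' [FORCE]. ROWS is JSON, a list of rows, each a list of 7 numbers: the shift along the tool's x, y, z in units of 40 cm (1.0 is 40 cm), then the turn, a rotation vector about the tool's x, y, z in units of pi rad (1.0 is pi rad), then the opening, from -1 (shut) to 1 (fully open). A call has 1 to 12 rows; each row is the pose to reach, as a shift and turn from the pose commanded when the call began, along the tool's axes at that moment, turning the shorter way round; what a row does not reach only later rows make up. A row lasts 1/8 s, in which the tool goes at most 62.5 mm and 10.7 degrees, less where a joint would pass 70% of its speed; a pose out of reach is approached as far as the arm can. A call with a number of a shift or a turn outside -1 to 1 is refused whole. A call with a gripper value outside its range is refused whole. The fingers move at their own pace and stop on an object; FORCE is the grip in N (left out, the last holds). Time passes only in rows, so rows that repeat a pose let the fingers close. It gives the time, the measured TCP pose, the force, the opening and the grip force at its end, in the units of the state.
- monitor.get_state(): the state, without advancing time (a new reading comes with each control period).
- eyes.read_camera(name): name is "scene" or "top"; returns the picture (420x560x3 uint8, red, green, blue); there is no depth.
- eyes.camera_params(name): a dict with "K" (3x3 intrinsics, pixels), "R" (3x3) and "t" (3): a world point X has camera coordinates R X + t. Camera axes: x right, y down, z forward; pixel columns grow to the right and rows downward; lengths in m; the calibration is good to about 2 mm. A picture is of the moment at which its call begins. camera_params takes no time and is no camera call.
- ctrl.sign_off(): hands the job in; it is judged then, once.
The state is a dict: "time": time; "qpos": joint angles; "dq": joint speeds; "joint_efforts": joint torques, N m; "eef_pos": TCP position; "tcp_rot": TCP orientation; "contact_force": force on the tool from outside, world axes, zero at the start; "wrist_torque": the same for the moment, N m; "opening": opening from 0.0 (shut) to 1.0 (fully open); "finger_force": force on a finger pad.
Only numpy, scipy, OpenCV 4.12 (cv2) and the standard library are available. Lean on these libraries where they do the work, as an engineer would, in place of code of your own. Each camera call takes 0.05 s, during which the arm holds its last target. There are 200 camera calls.

## Working session

There is one attempt and no reset: what is moved stays moved. The work goes in short steps, Python scripts to look and compute and a shell command to move; the robot and the scene stay as the last step left them, time stands still between calls to the robot, and variables do not carry over. Pictures are saved under pics/ and viewed, at most 10 in all, crops included, and the job is handed in when it is done.

```bash
mkdir -p pics; python3 - <<'E'
from plant import monitor, eyes
import cv2,numpy as np
for n in("scene","top"):
    im=eyes.read_camera(n); cv2.imwrite(f"pics/{n}0.png",im[:,:,::-1])
    p=eyes.camera_params(n); print(n,p)
print(monitor.get_state())
E
```

```text
scene {'K': array([[422.98753958,   0.        , 272.28343579],
       [  0.        , 422.98753958, 205.51270518],
       [  0.        ,   0.        ,   1.        ]]), 'R': array([[-0.77302311, -0.6343508 ,  0.00586006],
       [-0.32832446,  0.39215965, -0.85931011],
       [ 0.54280597, -0.66619057, -0.51142136]]), 't': array([0.44871242, 0.22995234, 0.78074515])}
top {'K': array([[530.82560666,   0.        , 278.79666532],
       [  0.        , 530.82560666, 209.82804352],
       [  0.        ,   0.        ,   1.        ]]), 'R': array([[-8.59037648e-04, -9.99854230e-01, -1.70522852e-02],
       [-9.92209620e-01,  2.97653922e-03, -1.24544006e-01],
       [ 1.24576608e-01,  1.68124534e-02, -9.92067543e-01]]), 't': array([0.04120629, 0.55374947, 1.46232954])}
{'time': 0.1, 'qpos': array([-1.29297964e+00,  2.87133001e-01,  1.57802946e+00,  8.39145023e-06,
        1.27862419e+00, -1.50020720e-01]), 'dq': array([-0.00112501, -0.00152924, -0.00384987,  0.00060849,  0.00142505,
        0.00037699]), 'joint_efforts': array([-1.39120919e-03, -4.07298231e+01, -2.93698150e+01, -2.64062146e-04,
        3.45025939e-03, -1.53090178e-05]), 'eef_pos': array([ 0.27992152, -0.61360944,  0.24904879]), 'tcp_rot': array([ 9.77206184e-01,  2.12289591e-01, -6.60399390e-05, -1.09501660e-03]), 'contact_force': array([ 0.75537438, -0.06535274, -0.24828867]), 'wrist_torque': array([ 0.00392511, -0.01333839, -0.00434705]), 'finger_force': 0.0, 'opening': 1.0033353757741117}
```

View pics/scene0.png

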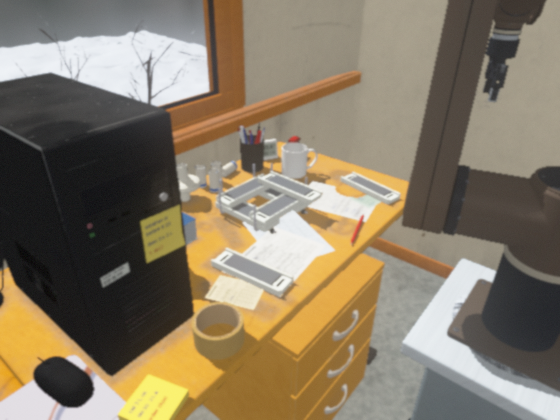

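View pics/top0.png

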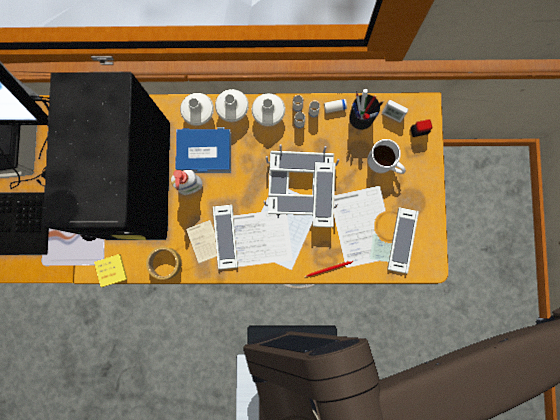

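The top picture shows the rack at about (301,187), with the sticking-out board on its right side at columns 313–336. The spares are at about (225,237) and (402,240), the sanitiser at (186,181), the tape at (163,265) and the mug at (384,156). I'll enlarge these.

```bash
python3 - <<'E'
import cv2
im=cv2.imread("pics/top0.png")
cv2.imwrite("pics/c1.png",cv2.resize(im[140:235,255:350],None,fx=6.2,fy=6.2,interpolation=cv2.INTER_CUBIC))
a=cv2.resize(im[195:285,205:245],None,fx=6.2,fy=6.2,interpolation=cv2.INTER_CUBIC)
b=cv2.resize(im[195:285,380:430],None,fx=6.2,fy=6.2,interpolation=cv2.INTER_CUBIC)
cv2.imwrite("pics/c2.png",cv2.hconcat([a,b]))
print(a.shape)
E
```

```text
(558, 248, 3)
```

View pics/c1.png

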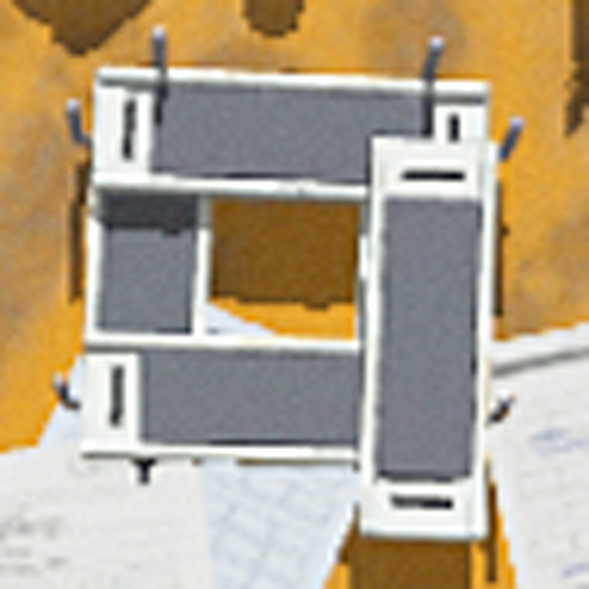

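View pics/c2.png

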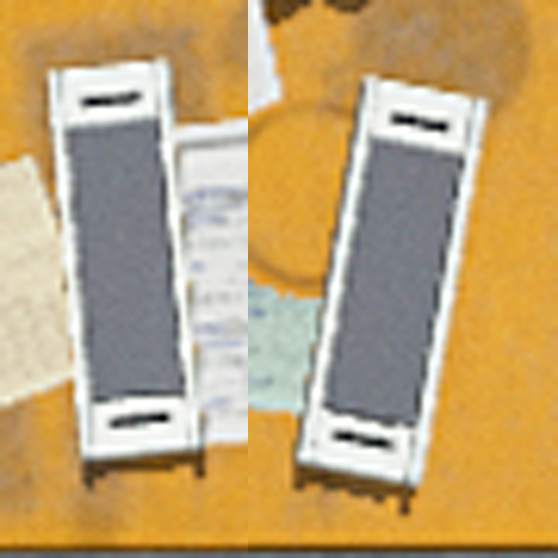

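The crop c1 shows the post tops and board_out's corners, (372,140) (496,140) (487,535) (361,533). The crop c2 shows the four corners of each spare, both of them tilted. Next I fit the poses.

```bash
cat >h.py <<'E'
import numpy as np
from plant import monitor, eyes
from scipy.spatial.transform import Rotation as Ro
def px2w(uv,z,cam="top"):
    p=eyes.camera_params(cam);K,R,t=p["K"],p["R"],p["t"]
    d=(R.T@np.linalg.inv(K)@np.c_[np.array(uv,float),np.ones(len(uv))].T).T
    c=-R.T@t
    return (c+d*((z-c[2])/d[:,2])[:,None])[:,:2]
def crop(uv,o,s=6.2): return (np.array(uv,float)+.5)/s-.5+np.array(o)
def fit(model,w):  # planar rigid fit -> x,y,yaw,residuals
    m=np.array(model,float);mc,wc=m.mean(0),w.mean(0)
    a,b=m-mc,w-wc
    th=np.arctan2((a[:,0]*b[:,1]-a[:,1]*b[:,0]).sum(),(a*b).sum())
    R=np.array([[np.cos(th),-np.sin(th)],[np.sin(th),np.cos(th)]])
    t=wc-R@mc
    return t,th,np.linalg.norm(m@R.T+t-w,axis=1)
B=[(.09,.028),(.09,-.028),(-.09,-.028),(-.09,.028)] # TL TR BR BL in picture
E
python3 - <<'E'
from h import *
np.set_printoptions(precision=4,suppress=True)
w=px2w(crop([(159,33),(436,42),(73,104),(62,380),(516,122),(506,402)],(255,140)),.087)
r,th,res=fit([(.096,.062),(.096,-.062),(.062,.099),(-.062,.099),(.062,-.099),(-.062,-.099)],w);print("rack",r,th,res)
w=px2w(crop([(97,72),(489,85),(82,455)],(255,140)),.051)
r2,th2,res=fit([(.09,.09),(.09,-.09),(-.09,.09)],w);print("rack by L2",r2,th2,res)
def rk(p): 
    c,s=np.cos(th),np.sin(th);return np.array([[c,s],[-s,c]])@(p-r)
t,a,res=fit(B,px2w(crop([(372,140),(496,140),(487,535),(361,533)],(255,140)),.069));print("out",t,a,res,rk(t),a-th)
for n,c,o in(("s1",[(50,72),(168,62),(203,448),(84,460)],205),("s2",[(117,77),(240,100),(172,486),(50,463)],380)):
    t,a,res=fit(B,px2w(crop(c,(o,195)),.018));print(n,t,a,res,rk(t))
for n,p,z in(("san",(186,181),.1),("mug",(384,156),.089),("tape",(163,265),.048)): print(n,px2w([p],z))
E
```

```text
rack [ 0.6294 -0.0221] -0.04642274421250391 [0.0002 0.0011 0.0005 0.0016 0.0008 0.0017]
rack by L2 [ 0.6269 -0.0221] -0.04154409340211955 [0.0014 0.0015 0.0026]
out [ 0.5941 -0.0848] -0.03423668370253457 [0.002  0.0003 0.0016 0.0007] [-0.0324 -0.0642] 0.012186060509969343
s1 [0.4805 0.1935] 0.09973642650943475 [0.0006 0.0014 0.001  0.0012] [-0.1588  0.2085]
s2 [ 0.4698 -0.3099] -0.20021726819544128 [0.0007 0.0005 0.0007 0.0001] [-0.1461 -0.2949]
san [[0.6256 0.2918]]
mug [[ 0.695  -0.2496]]
tape [[0.3991 0.3609]]
```

```bash
cat >>h.py <<'E'
RK=np.array([.629,-.0221]);RT=-.045
def rack(x,y):
    c,s=np.cos(RT),np.sin(RT);return RK+np.array([c*x-s*y,s*x+c*y])
def go(xy,z,al,label=""):
    s=monitor.get_state();R=Ro.from_quat(s["tcp_rot"])
    T=Ro.from_quat([np.cos(al/2),np.sin(al/2),0,0])
    if abs((R.inv()*T).magnitude())>np.pi/2+.3: print("big turn")
    d=R.inv().apply(np.r_[xy,z]-s["eef_pos"])/.4
    print(label,"shift",np.round(d,3),"turn",np.round((R.inv()*T).as_rotvec()/np.pi,3))
E
python3 - <<'E'
from h import *
p=rack(-.155,-.063);print(p)
go(p,.2,RT,"above");go(p,.074,RT,"down");go(rack(-.110,-.063),.074,RT,"push to")
E
```

```text
[ 0.47132287 -0.07806358]
above shift [ 0.991 -1.019  0.125] turn [-0.001  0.     0.151]
down shift [ 0.991 -1.019  0.44 ] turn [-0.001  0.     0.151]
push to shift [ 1.091 -0.967  0.44 ] turn [-0.001  0.     0.151]
```

```bash
python3 -m handwheel '[[0.99,-1.0,0.125,0,0,0.151,-0.3],[0.99,-1.0,0.125,0,0,0.151,-0.3],[0.99,-1.0,0.125,0,0,0.151,-0.3],[0.99,-1.0,0.125,0,0,0.151,-0.3],[0.99,-1.0,0.125,0,0,0.151,-0.3],[0.99,-1.0,0.125,0,0,0.151,-0.3],[0.99,-1.0,0.125,0,0,0.151,-0.3],[0.99,-1.0,0.125,0,0,0.151,-0.3],[0.99,-1.0,0.125,0,0,0.151,-0.3],[0.99,-1.0,0.125,0,0,0.151,-0.3],[0.99,-1.0,0.125,0,0,0.151,-0.3],[0.99,-1.0,0.125,0,0,0.151,-0.3]]' 40
python3 - <<'E'
from h import *
p=rack(-.155,-.063)
go(p,.1,RT,"above");go(p,.074,RT,"down");go(rack(-.110,-.063),.074,RT,"push to")
E
```

```text
time: 1.6
eef_pos: [0.4742, -0.0871, 0.2004]
tcp_rot: [1.0, -0.024, -0.0, 0.0]
contact_force: [-0.7, 0.2, -0.4]
opening: 0.346
finger_force: 0.0
above shift [-0.008 -0.022  0.251] turn [ 0.     0.    -0.001]
down shift [-0.008 -0.022  0.316] turn [ 0.     0.    -0.001]
push to shift [ 0.104 -0.023  0.316] turn [ 0.     0.    -0.001]
```

```bash
python3 -m handwheel '[[-0.008,-0.022,0.15,0,0,0,-0.3],[-0.008,-0.022,0.28,0,0,0,-0.3],[-0.008,-0.022,0.316,0,0,0,-0.3],[-0.008,-0.022,0.316,0,0,0,-0.3],[0.02,-0.022,0.316,0,0,0,-0.3],[0.035,-0.022,0.316,0,0,0,-0.3],[0.05,-0.022,0.316,0,0,0,-0.3],[0.06,-0.022,0.316,0,0,0,-0.3],[0.07,-0.022,0.316,0,0,0,-0.3],[0.08,-0.022,0.316,0,0,0,-0.3],[0.09,-0.022,0.316,0,0,0,-0.3],[0.09,-0.022,0.316,0,0,0,-0.3]]'
python3 - <<'E'
from h import *
import cv2
im=eyes.read_camera("top");cv2.imwrite("pics/t2.png",cv2.resize(im[140:235,255:350,::-1],None,fx=6.2,fy=6.2,interpolation=cv2.INTER_CUBIC))
go(rack(-.110,-.063),.074,RT,"push to")
E
```

```text
time: 3.1
eef_pos: [0.5113, -0.0789, 0.0739]
tcp_rot: [1.0, -0.023, 0.001, 0.0]
contact_force: [-0.2, 1.0, 0.0]
opening: 0.347
finger_force: 0.0
push to shift [ 0.013  0.002 -0.   ] turn [ 0.    -0.    -0.001]
```

View pics/t2.png

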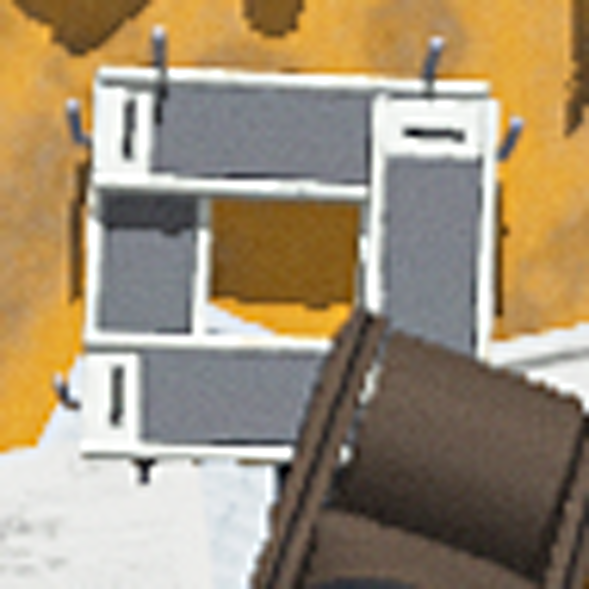

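Picture t2 shows board_out moved in by about 19 mm. Its rear corners are at (376,97) and (497,101), and it is still square. About 14 mm remains.

```bash
python3 -m handwheel '[[0.01,0.002,0,0,0,0,-0.3],[0.018,0.002,0,0,0,0,-0.3],[0.026,0.002,0,0,0,0,-0.3],[0.033,0.002,0,0,0,0,-0.3],[0.036,0.002,0,0,0,0,-0.3],[0.036,0.002,0,0,0,0,-0.3]]'
python3 - <<'E'
from h import *
import cv2
im=eyes.read_camera("top");cv2.imwrite("pics/t3.png",cv2.resize(im[140:185,255:350,::-1],None,fx=8,fy=8,interpolation=cv2.INTER_CUBIC))
E
```

```text
time: 3.9
eef_pos: [0.5254, -0.0803, 0.074]
tcp_rot: [1.0, -0.023, 0.0, 0.0]
contact_force: [0.3, 0.4, -1.0]
opening: 0.353
finger_force: 0.0
```

View pics/t3.png

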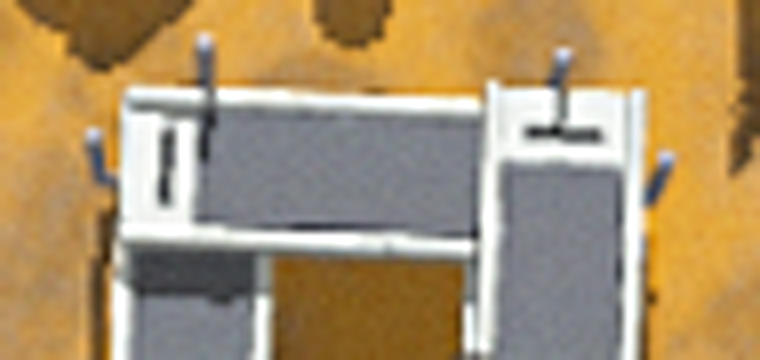

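```bash
python3 - <<'E'
from h import *
w=px2w(crop([(487,84),(644,90)],(255,140),8),.069)
c,s=np.cos(RT),np.sin(RT);print((w-RK)@np.array([[c,-s],[s,c]]))
s=monitor.get_state();print((s["eef_pos"][:2]-RK)@np.array([[c,-np.sin(RT)],[np.sin(RT),c]]))
p=rack(-.15,-.063);go(p,.074,RT,"back");go(p,.25,RT,"up")
t=np.array([.4805,.1935]);go(t,.15,.10,"s1 above")
E
```

```text
[[ 0.09018398 -0.03678632]
 [ 0.09023464 -0.09151388]]
[-0.10091925 -0.06282986]
back shift [-0.123  0.001 -0.   ] turn [ 0.    -0.    -0.001]
up shift [-0.122  0.001 -0.44 ] turn [ 0.    -0.    -0.001]
s1 above shift [-0.144 -0.679 -0.19 ] turn [ 0.    -0.    -0.047]
```

```bash
python3 -m handwheel '[[-0.1,0,0,0,0,0,-0.3],[-0.12,0,-0.1,0,0,0,-0.3],[-0.12,0,-0.19,0,0,0,0],[-0.144,-0.679,-0.19,0,0,-0.047,1],[-0.144,-0.679,-0.19,0,0,-0.047,1],[-0.144,-0.679,-0.19,0,0,-0.047,1],[-0.144,-0.679,-0.19,0,0,-0.047,1],[-0.144,-0.679,-0.19,0,0,-0.047,1],[-0.144,-0.679,-0.19,0,0,-0.047,1],[-0.144,-0.679,-0.19,0,0,-0.047,1]]'
python3 - <<'E'
from h import *
go(np.array([.4805,.1935]),.020,.10,"s1 down")
E
```

```text
time: 5.2
eef_pos: [0.4803, 0.1931, 0.1499]
tcp_rot: [0.999, 0.05, -0.0, 0.0]
contact_force: [0.2, -1.3, 1.0]
opening: 1.0
finger_force: 0.0
s1 down shift [ 0.001 -0.001  0.325] turn [0. 0. 0.]
```

```bash
python3 -m handwheel '[[0,0,0.15,0,0,0,1],[0,0,0.27,0,0,0,1],[0,0,0.322,0,0,0,1],[0,0,0.322,0,0,0,1],[0,0,0.322,0,0,0,-0.3],[0,0,0.322,0,0,0,-0.3],[0,0,0.322,0,0,0,-0.3],[0,0,0.322,0,0,0,-0.3],[0,0,0.322,0,0,0,-0.3]]' 50
python3 - <<'E'
from h import *
go(np.array([.4805,.1935]),.18,.10,"lift")
go(rack(0,.060),.18,RT,"above place");go(rack(0,.060),.071,RT,"place")
E
```

```text
time: 6.32
eef_pos: [0.4821, 0.1939, 0.0233]
tcp_rot: [0.999, 0.051, 0.002, -0.0]
contact_force: [-0.3, -1.2, 5.8]
opening: 0.637
finger_force: 54.7
lift shift [-0.002  0.001 -0.392] turn [ 0.    -0.001  0.   ]
above place shift [ 0.334  0.426 -0.39 ] turn [-0.    -0.001  0.046]
place shift [ 0.333  0.426 -0.118] turn [-0.    -0.001  0.046]
```

```bash
python3 -m handwheel '[[0,0,-0.08,0,0,0,-0.3],[0,0,-0.2,0,0,0,-0.3],[0,0,-0.3,0,0,0,-0.3],[0,0,-0.39,0,0,0,-0.3],[0.1,0.13,-0.39,0,0,0.023,-0.3],[0.18,0.24,-0.39,0,0,0.046,-0.3],[0.26,0.34,-0.39,0,0,0.046,-0.3],[0.31,0.4,-0.39,0,0,0.046,-0.3],[0.334,0.426,-0.39,0,0,0.046,-0.3],[0.334,0.426,-0.39,0,0,0.046,-0.3],[0.334,0.426,-0.39,0,0,0.046,-0.3]]'
python3 - <<'E'
from h import *
import cv2
im=eyes.read_camera("scene");cv2.imwrite("pics/s4.png",cv2.resize(im[110:260,180:360,::-1],None,fx=4,fy=4,interpolation=cv2.INTER_CUBIC))
go(rack(-.001,.060),.1,RT,"lower");go(rack(-.001,.060),.0743,RT,"place")
E
```

```text
time: 7.7
eef_pos: [0.6293, 0.0388, 0.1768]
tcp_rot: [1.0, -0.021, -0.001, -0.0]
contact_force: [0.2, 0.3, -1.8]
opening: 0.643
finger_force: 53.8
lower shift [0.004 0.003 0.192] turn [-0.     0.     0.001]
place shift [0.004 0.003 0.257] turn [-0.     0.     0.001]
```

View pics/s4.png

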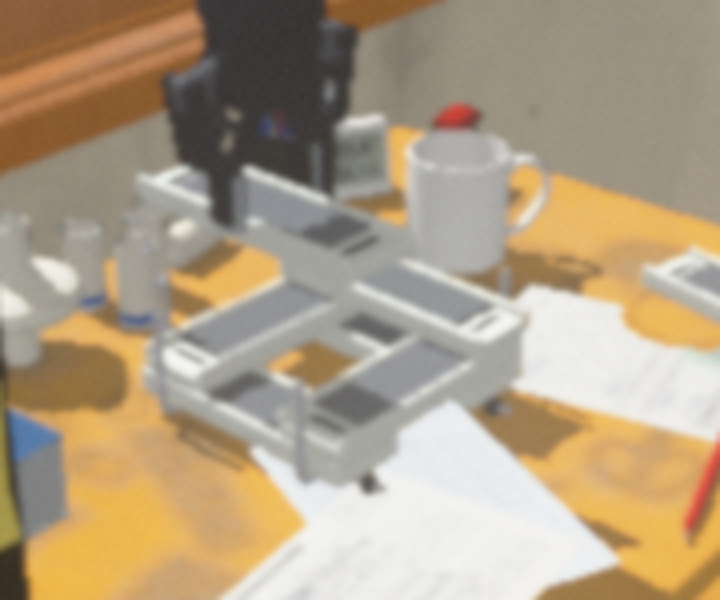

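The picture s4 shows the spare held level above the left place. Its far corner is at about (140,180) and its near end at about (412,240). I'll compare that with the projected corners before lowering.

```bash
python3 - <<'E'
from h import *
p=eyes.camera_params("scene");e=np.array([.6293,.0388])
for lx in(0,-.005):
  for x,y in((.09,.028),(.09,-.028),(-.09,-.028),(-.09,.028)):
    a=-.042;w=e+np.array([np.cos(a)*(x+lx)-np.sin(a)*y,np.sin(a)*(x+lx)+np.cos(a)*y])
    c=p["K"]@(p["R"]@np.r_[w,.1715]+p["t"]);c=c[:2]/c[2];print(lx,x,y,np.round((c-[180,110]+.5)*4-.5))
E
```

```text
0 0.09 0.028 [132. 174.]
0 0.09 -0.028 [198. 148.]
0 -0.09 -0.028 [413. 230.]
0 -0.09 0.028 [347. 262.]
-0.005 0.09 0.028 [137. 176.]
-0.005 0.09 -0.028 [204. 150.]
-0.005 -0.09 -0.028 [420. 233.]
-0.005 -0.09 0.028 [354. 265.]
```

```bash
python3 -m handwheel '[[0.009,0,0.08,0,0,0,-0.3],[0.009,0,0.16,0,0,0,-0.3],[0.009,0,0.2,0,0,0,-0.3],[0.009,0,0.225,0,0,0,-0.3],[0.009,0,0.24,0,0,0,-0.3],[0.009,0,0.25,0,0,0,-0.3],[0.009,0,0.254,0,0,0,-0.3],[0.009,0,0.254,0,0,0,-0.3]]'
```

```text
time: 8.75
eef_pos: [0.6342, 0.0375, 0.076]
tcp_rot: [1.0, -0.022, 0.0, 0.0]
contact_force: [0.2, 0.0, -0.9]
opening: 0.642
finger_force: 53.8
```

```bash
python3 -m handwheel '[[-0.003,0,0.003,0,0,0,-0.3],[-0.003,0,0.005,0,0,0,-0.3],[-0.003,0,0.007,0,0,0,-0.3],[-0.003,0,0.007,0,0,0,-0.3]]'
```

```text
time: 9.25
eef_pos: [0.6329, 0.0376, 0.0742]
tcp_rot: [1.0, -0.022, -0.0, 0.0]
contact_force: [-4.5, 0.4, 6.6]
opening: 0.638
finger_force: 54.6
```

```bash
python3 -m handwheel '[[0,0,0,0,0,0,0.5],[0,0,0,0,0,0,0.6],[0,0,0,0,0,0,0.6],[0,0,-0.05,0,0,0,0.6],[0,0,-0.15,0,0,0,0.6],[0,0,-0.3,0,0,0,0.6]]'
python3 - <<'E'
from h import *
t=np.array([.4698,-.3099]);go(t,.2,-.2,"above s2");go(t,.15,-.2,"above s2")
E
```

```text
time: 10.0
eef_pos: [0.6317, 0.0376, 0.1931]
tcp_rot: [1.0, -0.022, -0.002, -0.0]
contact_force: [1.3, 0.4, 0.3]
opening: 0.802
finger_force: 0.0
above s2 shift [-0.367  0.886 -0.016] turn [0.    0.001 0.05 ]
above s2 shift [-0.366  0.886  0.109] turn [0.    0.001 0.05 ]
```

```bash
python3 -m handwheel '[[-0.367,0.886,-0.016,0,0,0.05,1],[-0.367,0.886,-0.016,0,0,0.05,1],[-0.367,0.886,-0.016,0,0,0.05,1],[-0.367,0.886,-0.016,0,0,0.05,1],[-0.367,0.886,-0.016,0,0,0.05,1],[-0.367,0.886,-0.016,0,0,0.05,1],[-0.367,0.886,-0.016,0,0,0.05,1],[-0.367,0.886,-0.016,0,0,0.05,1],[-0.367,0.886,0.1,0,0,0.05,1],[-0.367,0.886,0.1,0,0,0.05,1]]'
python3 - <<'E'
from h import *
import cv2
im=eyes.read_camera("top");cv2.imwrite("pics/t5.png",cv2.resize(im[140:235,255:350,::-1],None,fx=6.2,fy=6.2,interpolation=cv2.INTER_CUBIC))
go(np.array([.4698,-.3099]),.023,-.2,"down")
E
```

```text
time: 11.25
eef_pos: [0.4694, -0.3065, 0.1492]
tcp_rot: [0.995, -0.099, -0.003, -0.003]
contact_force: [0.5, 0.2, -0.1]
opening: 1.0
finger_force: 0.0
down shift [0.    0.007 0.321] turn [-0.001  0.001  0.001]
```

View pics/t5.png

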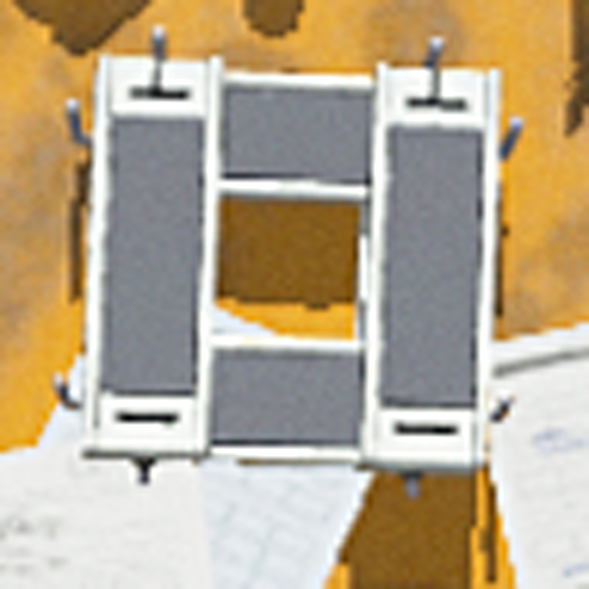

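The picture t5 shows both layer-3 boards home and parallel. The left board's corners are at (98,58) (221,60) (207,457) (84,452), and board_out's are at (378,66) (498,70) (487,465) (365,463). Next I grasp spare_2.

```bash
python3 - <<'E'
from h import *
c,s=np.cos(RT),np.sin(RT)
for q in([(98,58),(221,60),(207,457),(84,452)],[(378,66),(498,70),(487,465),(365,463)]):
    t,a,r=fit(B,px2w(crop(q,(255,140)),.069));print((t-RK)@np.array([[c,-s],[s,c]]),a-RT,r.max())
E
python3 -m handwheel '[[0,0.007,0.15,0,0,0,1],[0,0.007,0.27,0,0,0,1],[0,0.007,0.316,0,0,0,1],[0,0.007,0.316,0,0,0,1],[0,0.007,0.316,0,0,0,-0.3],[0,0.007,0.316,0,0,0,-0.3],[0,0.007,0.316,0,0,0,-0.3],[0,0.007,0.316,0,0,0,-0.3],[0,0.007,0.316,0,0,0,-0.3]]' 50
python3 - <<'E'
from h import *
t=np.array([.4698,-.3099]);go(t,.2,-.2,"lift")
go(rack(0,0),.2,RT+np.pi/2,"above top")
E
```

```text
[-0.00084591  0.06054699] 0.009445180045035986 0.0007222930255466129
[ 8.96926257e-05 -6.44240918e-02] 0.004712457123465186 0.0013274009440449636
time: 12.42
eef_pos: [0.4719, -0.3143, 0.0295]
tcp_rot: [0.995, -0.1, 0.002, 0.001]
contact_force: [-0.4, 1.3, 4.4]
opening: 0.63
finger_force: 51.7
lift shift [-0.005 -0.009 -0.426] turn [ 0.001 -0.001 -0.   ]
above top shift [ 0.241 -0.793 -0.427] turn [ 0.002 -0.    -0.55 ]
```

```bash
python3 -m handwheel '[[0,0,0,0,0,0,-0.3],[0,0,0,0,0,0,-0.3],[0,0,0,0,0,0,-0.3]]'; python3 -m handwheel '[[0,0,-0.04,0,0,0,-0.3],[0,0,-0.1,0,0,0,-0.3],[0,0,-0.1,0,0,0,-0.3]]'
python3 - <<'E'
from h import *
import cv2
im=eyes.read_camera("scene");im2=eyes.read_camera("top")
a=cv2.resize(im[150:240,315:425,::-1],None,fx=5,fy=5,interpolation=cv2.INTER_CUBIC)
cv2.imwrite("pics/s6.png",a)
E
```

```text
time: 12.8
eef_pos: [0.4719, -0.3143, 0.0295]
tcp_rot: [0.995, -0.1, 0.002, 0.001]
contact_force: [-0.4, 1.1, 5.6]
opening: 0.63
finger_force: 51.7
time: 13.18
eef_pos: [0.4717, -0.3144, 0.0697]
tcp_rot: [0.995, -0.1, 0.003, 0.002]
contact_force: [0.4, -0.1, -1.1]
opening: 0.63
finger_force: 53.0
```

View pics/s6.png

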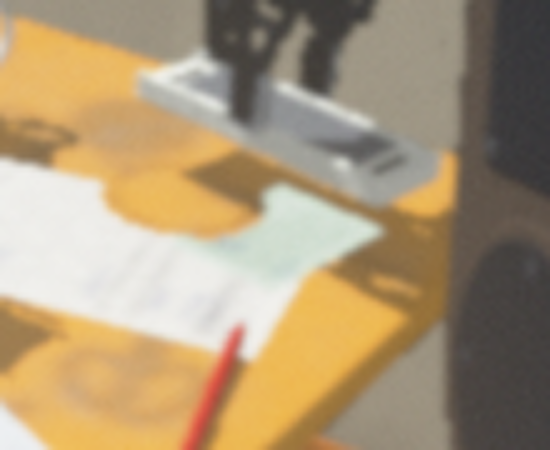

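The picture s6 shows spare_2 held level off the desk, with the fingers at its middle, near (245,100).

```bash
python3 -m handwheel '[[0,0,-0.08,0,0,0,-0.3],[0,0,-0.18,0,0,0,-0.3],[0,0,-0.27,0,0,0,-0.3],[0,0,-0.33,0,0,0,-0.3],[0,0,-0.33,0,0,0,-0.3]]'
python3 - <<'E'
from h import *
go(rack(0,.003),.2,RT+np.pi/2,"above top")
E
```

```text
time: 13.9
eef_pos: [0.4708, -0.3135, 0.1997]
tcp_rot: [0.995, -0.1, 0.001, 0.001]
contact_force: [-0.3, -0.2, -1.1]
opening: 0.628
finger_force: 53.1
above top shift [ 0.241 -0.8   -0.002] turn [ 0.001 -0.    -0.55 ]
```

```bash
python3 -m handwheel '[[0.012,-0.04,0,0,0,-0.025,-0.3],[0.036,-0.12,0,0,0,-0.075,-0.3],[0.06,-0.2,0,0,0,-0.13,-0.3],[0.085,-0.28,0,0,0,-0.185,-0.3],[0.11,-0.37,0,0,0,-0.24,-0.3],[0.135,-0.45,0,0,0,-0.295,-0.3],[0.16,-0.53,0,0,0,-0.35,-0.3],[0.185,-0.61,0,0,0,-0.405,-0.3],[0.205,-0.68,0,0,0,-0.455,-0.3],[0.225,-0.745,0,0,0,-0.505,-0.3],[0.237,-0.785,0,0,0,-0.535,-0.3],[0.241,-0.8,0,0,0,-0.55,-0.3]]'
python3 -m handwheel '[[0,0,0,0,0,0,-0.3],[0,0,0,0,0,0,-0.3]]'
python3 - <<'E'
from h import *
go(rack(0,.003),.0985,RT+np.pi/2,"touch")
E
```

```text
time: 15.4
eef_pos: [0.6274, -0.0175, 0.1953]
tcp_rot: [0.721, 0.693, -0.001, -0.002]
contact_force: [0.7, 0.1, -0.3]
opening: 0.625
finger_force: 53.1
time: 15.65
eef_pos: [0.6279, -0.0191, 0.1976]
tcp_rot: [0.723, 0.691, -0.0, -0.0]
contact_force: [-0.5, 0.3, -0.5]
opening: 0.629
finger_force: 53.1
touch shift [0.    0.003 0.248] turn [-0.  0.  0.]
```

```bash
python3 -m handwheel '[[0,0.002,0.08,0,0,0,-0.3],[0,0.002,0.15,0,0,0,-0.3],[0,0.002,0.2,0,0,0,-0.3],[0,0.002,0.225,0,0,0,-0.3],[0,0.002,0.235,0,0,0,-0.3],[0,0.002,0.24,0,0,0,-0.3],[0,0.002,0.244,0,0,0,-0.3],[0,0.002,0.244,0,0,0,-0.3],[0,0.002,0.244,0,0,0,-0.3]]'
python3 -m handwheel '[[0,0,0.003,0,0,0,-0.3],[0,0,0.004,0,0,0,-0.3],[0,0,0.004,0,0,0,-0.3]]'
```

```text
time: 16.77
eef_pos: [0.6294, -0.0185, 0.1011]
tcp_rot: [0.722, 0.692, 0.0, 0.0]
contact_force: [-0.2, -0.1, -0.7]
opening: 0.631
finger_force: 53.1
time: 17.15
eef_pos: [0.6291, -0.0185, 0.099]
tcp_rot: [0.722, 0.692, -0.0, -0.0]
contact_force: [0.6, 0.6, -1.3]
opening: 0.629
finger_force: 53.1
```

```bash
python3 -m handwheel '[[0,0,0.002,0,0,0,-0.3],[0,0,0.004,0,0,0,-0.3],[0,0,0.004,0,0,0,-0.3]]'
```

```text
time: 17.52
eef_pos: [0.6293, -0.0185, 0.0985]
tcp_rot: [0.722, 0.692, -0.0, 0.0]
contact_force: [-3.1, -0.4, 5.3]
opening: 0.631
finger_force: 53.9
```

```bash
python3 -m handwheel '[[0,0,0,0,0,0,0.5],[0,0,0,0,0,0,0.7],[0,0,0,0,0,0,0.7],[0,0,-0.05,0,0,0,0.7],[0,0,-0.15,0,0,0,0.7],[0,0,-0.3,0,0,0,0.7],[-0.2,0.6,-0.35,0,0,0,0.7],[-0.4,0.6,-0.35,0,0,0,0.7],[-0.5,0.6,-0.35,0,0,0,0.7],[-0.6,0.6,-0.35,0,0,0,0.7],[-0.6,0.6,-0.35,0,0,0,0.7],[-0.6,0.6,-0.35,0,0,0,0.7]]'
python3 - <<'E'
from h import *
import cv2
im=eyes.read_camera("top");a=cv2.resize(im[140:235,255:350,::-1],None,fx=6.2,fy=6.2,interpolation=cv2.INTER_CUBIC)
cv2.imwrite("pics/t7.png",a)
E
```

```text
time: 19.02
eef_pos: [0.8591, -0.272, 0.239]
tcp_rot: [0.723, 0.691, 0.0, 0.001]
contact_force: [0.7, -0.6, 0.6]
opening: 0.848
finger_force: 0.0
```

View pics/t7.png

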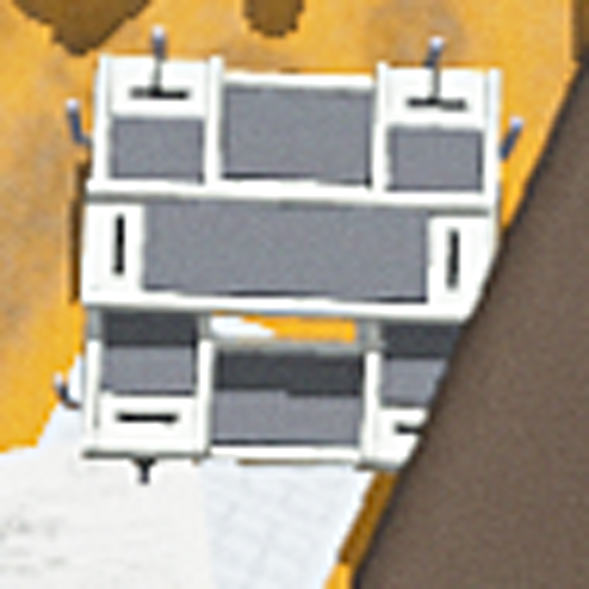

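The picture t7 shows the second spare square across the middle of both layer-3 boards, from about (85,185) to (497,315). Nothing else has shifted and the arm is clear.

```bash
python3 -c "
from plant import ctrl
print(ctrl.sign_off())"
```

```text
the job is handed in; nothing more can be done
None
```

The board that stuck out is pushed home, spare_1 lies in the left place of layer 3, and spare_2 lies crosswise on top; I handed the job in at about 19 s with the arm clear, and the sign-off call gave no verdict.

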